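Close up a row of rod holders in a line-reaming fixture and set the keeper

TASK

Push the row of four orange rod holders along the channel of the reaming fixture, as one unbroken train and without picking any of them up, until the first holder is right up against the dark end stop and there are no gaps in the row. Then push the blue swivel keeper round until it lies squarely across the channel behind the last holder. Leave the reamer, cutters, caliper and oil bottle where they are.

Things in the scene. Friction and masses are not known exactly. Their poses are not given: they have to be found in the camera images.
- fixture: Fixed aluminium plate 340 x 110 x 10 mm. Origin: centre of its underside, on the bench; +x = feed direction along the channel to the end stop (roughly the robot's left); z up. Steel fences 7 mm thick make the channel along the x axis: 33.2 mm wide inside, centred on y = 0, tops 22 mm above the bench, x = -170 to +145 mm, open at the -x end. Screw heads at the plate's corners, 16 mm high.
- stop_face (a point): Centre of the end stop's face, at fixture x = +145 mm, y = 0, 28 mm above the bench: the first holder must come up against it. The stop is a dark steel block with a brass guide bush, 24 mm thick along x, 56 mm wide, its top 50 mm above the bench.
- keeper (a joint): Angle of the blue swivel keeper, rad. 0: lies back along the fixture's -x, beside the channel on its -y side; negative: swung outward (to -0.6); +1.571: its hard stop, squarely across the channel, pointing along the fixture's +y. Grows clockwise seen from above. Stays where it is left; takes under 1 N at the peg.
- keeper_pivot (a point): Keeper's upright pivot axis at the arm's mid height, 40 mm above the bench, at fixture x = +8, y = -36 mm, on a post 18 mm thick; screw head to 50 mm. The blue arm is 12 mm wide, ends 62 mm from the pivot, and spans 36 to 44 mm above the bench: clear over the fences, but not over the holders. Set across, it is 3 mm behind a row that is fully home.
- keeper_peg (a point): Middle of the black upright thumb peg on the keeper arm, 50 mm from the pivot: 10 mm in diameter, from 44 to 64 mm above the bench (this point at 54 mm).
- holder1_mid (a point): Centre of rod holder 1 of 4, the first (nearest the end stop): orange printed block, 32 mm along the channel, 32 mm wide, 38 mm high, end faces with 2 mm stepped edges, brass-lined bore along the channel, about 40 g. Stands on the plate (underside 10, this point 29, top 48 mm above the bench); x along the feed direction.
- holder2_mid (a point): Centre of rod holder 2 of 4, just behind holder 1: orange printed block, 32 mm along the channel, 32 mm wide, 38 mm high, end faces with 2 mm stepped edges, brass-lined bore along the channel, about 40 g. Stands on the plate (underside 10, this point 29, top 48 mm above the bench); x along the feed direction.
- holder3_mid (a point): Centre of rod holder 3 of 4, just behind holder 2: orange printed block, 32 mm along the channel, 32 mm wide, 38 mm high, end faces with 2 mm stepped edges, brass-lined bore along the channel, about 40 g. Stands on the plate (underside 10, this point 29, top 48 mm above the bench); x along the feed direction.
- holder4_mid (a point): Centre of rod holder 4 of 4, the last (where the row is pushed): orange printed block, 32 mm along the channel, 32 mm wide, 38 mm high, end faces with 2 mm stepped edges, brass-lined bore along the channel, about 40 g. Stands on the plate (underside 10, this point 29, top 48 mm above the bench); x along the feed direction.
- reamer: Bystander: steel hand reamer with T-handle lying on the bench beyond the end stop, about 158 mm long, handle 102 mm across, 16 mm high. Origin about mid-length on the bench; x along the reamer towards its cutting end.
- cutters: Bystander: red-handled flush cutters lying on the bench on the fixture's -y side, 135 mm long, 55 mm across, 12 mm high. Origin on the bench under the rivet; x towards the jaws (28 mm ahead), handles reach 104 mm behind.
- caliper: Bystander: digital caliper lying on the bench on the fixture's +y side, beam 190 mm long, jaws to 48 mm to one side (-y), 15 mm high. Origin on the bench under the beam's middle; x along the beam away from the jaws.
- oil_bottle: Bystander: small white dropper bottle with green nozzle standing on the bench on the fixture's -y side near the end stop, 34 mm in diameter, 88 mm high. Origin: centre of its underside.
There are look-alikes about, which are no part of the job. Leave any green look-alike of the part that bears holder4_mid alone.

How it is judged:
On the way, in this order (a step that is already met when the one before it is completed fails the run):
1. the row is home: first holder against the stop, no gaps (x of holder1_mid in the frame of fixture above 0.1265 m and distance between holder1_mid and holder2_mid below 0.0345 m and distance between holder2_mid and holder3_mid below 0.0345 m and distance between holder3_mid and holder4_mid below 0.0345 m and z of each of holder1_mid, holder2_mid, holder3_mid, holder4_mid in the frame of fixture below 0.033 m and angle between each of holder1_mid, holder2_mid, holder3_mid, holder4_mid's own z axis and vertical below 0.1 rad and y of holder1_mid in the frame of fixture between -0.004 and 0.004 m and y of holder2_mid in the frame of fixture between -0.004 and 0.004 m and y of holder3_mid in the frame of fixture between -0.004 and 0.004 m and y of holder4_mid in the frame of fixture between -0.004 and 0.004 m), for 0.2 s.
2. the keeper lies across the channel (value of joint keeper above 1.47 rad), for 0.2 s.
At the end, for the whole second after the job is handed in: First holder within 2.5 mm of the stop face, each holder's centre within 34.5 mm of the next (32 mm when touching), all four flat in the channel and at rest, keeper at 1.47 rad or more (squarely across, within about 6 degrees) (all of step 1 and value of joint keeper above 1.47 rad and linear speed of each of holder1, holder2, holder3, holder4 below 0.01 m/s).
It fails at once if a holder is lifted or tipped (z of any of holder1_mid, holder2_mid, holder3_mid, holder4_mid in the frame of fixture above 0.041 m or angle between any of holder1_mid, holder2_mid, holder3_mid, holder4_mid's own z axis and vertical above 0.35 rad).
It fails at once if the train is broken: a gap of more than 8 mm opens in the row (distance between holder1_mid and holder2_mid above 0.04 m or distance between holder2_mid and holder3_mid above 0.04 m or distance between holder3_mid and holder4_mid above 0.04 m).
It fails at once if a bystander is disturbed (distance of any of reamer, cutters, caliper, oil_bottle from where it was at the start of the episode above 0.02 m).
It also fails if it takes over 51 s, if anything falls off the work surface, if the arm or the gripper's body presses on something with over 40 N, if the wrist force passes 120 N, or if a joint passes its speed limit or range.

ROBOT

A 7-joint arm with a two-finger parallel gripper is mounted at the origin on the work surface. World frame = base frame: x ahead of the robot, y to its left, z up, the work surface at z = 0. Lengths are in m, angles in rad, forces in N, time in s.
With the tool pointing down it reaches from about 0.4 to 0.85 m from the base axis. Payload 10.4 kg.
Tool frame: the origin (TCP) lies on the front face of the gripper's body, between the roots of the fingers; the fingertips stand 73 mm ahead of it and the grasp point (between the pads) lies 54 mm ahead of it; x points along the fingers, y is the direction in which the jaws open and shut, and the axes are right-handed (so a half turn about x gives the same grasp; the last joint's range is limited). The gripper opens to 85 mm and grips with 20 to 120 N. Pads are 22 mm wide; open, the fingers measure 114 mm over their backs; the gripper's body (76 mm by 85 mm) begins 54 mm behind the grasp point. The pads swing forward as they close: fully open they stand 13 mm farther back than shut.
Start: joints at [-1.242, 0.332, -0.065, 1.46, 0.022, 1.35, -0.088], TCP at [0.215, 0.587, 0.304] pointing down, gripper open.
Joint ranges: [-2.6, 2.6], [-0.5, 2.12], [-1.47, 1.34], [0.16, 2.42], [-1.27, 4.41], [0.06, 2.06], [-2.6, 2.6]. Speed limits (rad/s): [2.22, 2.22, 2.79, 2.79, 3.14, 3.14, 3.14].

INTERFACE

Orientations are given as a unit quaternion [x, y, z, w].
In Python, from workcell import manip gives the robot as it stands. The module is installed in compiled form; this text tells all that it offers.
- The arm moves only by the tool arm_command, never from a script. Its argument "moves" is a list that holds one entry, the list of rows, each a list of 5 numbers: the closure, from 0 (fully open) to 1 (shut), then the shift along the tool's x, y, z in units of 25 mm (1.0 is 25 mm), then the turn about the tool's x in degrees. A call has 1 to 12 rows; each row shifts and turns the commanded pose from where the row before left it, along the tool's axes as they then stand; what a row does not reach is not made up. A row lasts 1/12 s, in which the tool goes at most 41.7 mm and 7.16 degrees, less where a joint would pass 70% of its speed; a pose out of reach is approached as far as the arm can. A call is refused whole if a number of a shift passes 1 or a number of a turn 7.16, either way. A call with a gripper value outside its range is refused whole. The fingers move at their own pace and stop on an object; "force" is the grip in N (left out, the last holds). Time passes only in rows, so rows that do not move let the fingers close. It gives the time, the measured TCP pose, the force and the opening at its end, in the units of the state.
- manip.get_obs(): the state, without advancing time (a new reading comes with each control period).
- manip.camera(name): name is "side" or "top" or "wrist"; returns the picture (384x512x3 uint8, red, green, blue); there is no depth.
- manip.camera_info(name): a dict with "vfov" (degrees; the focal length in pixels is half the picture's height over the tangent of half this angle, whatever the lens; pixels are square), "cx", "cy" (the principal point, pixels), "dist_coeffs" ([k1, k2, p1, p2, k3] as OpenCV has them; the pictures are not rectified), "pose" (4x4, takes a point from camera to world coordinates). Camera axes: x right, y down, z forward; pixel columns grow to the right and rows downward; lengths in m; the calibration is good to about 2 mm. A picture is of the moment at which its call begins: read the wrist's pose just before it. camera_info takes no time and is no camera call; for the wrist camera it gives the pose at the moment of the call.
- manip.hand_in(): hands the job in, once; it reports no verdict.
Trained networks look in the newest picture that a camera, given by its name, has taken for a name from the list of things; names that differ only in an ending like _2 or _b are one class to them, and where a whole thing is asked for, a point or a joint stands for the part that bears it (a point fixed in the world has none). Each returns a list of dicts, best first, with "confidence" (0 to 1); they miss things now and then, are a little off and sometimes report something else, mostly with a low value. They report only what shows in the picture. A call takes as long as a camera call. They do not tell look-alikes from the thing itself.
- manip.regions_of(query, camera): "mask" (384x512 bool, what is visible of it) and "rect" ([left, top, right, bottom] in pixels, round what is visible of it).
- manip.pinpoint(query, camera): "pixel" ([row, column] in pixels: a listed point, or the origin of a listed thing).
The state is a dict: "clock": time; "joint_pos": joint angles; "joint_velocities": joint speeds; "tau": joint torques, N m; "position": TCP position; "ee_rot": TCP orientation; "ft_force": force on the tool from outside, world axes, zero at the start; "torque": the same for the moment, N m; "grip_width": opening from 0.0 (shut) to 1.0 (fully open).
Only numpy, scipy, OpenCV 4.12 (cv2) and the standard library are available. Lean on these libraries where they do the work, as an engineer would, in place of code of your own. Each camera call takes 0.05 s, during which the arm holds its last target.

## Working session

There is one attempt and no reset: what is moved stays moved. The work goes in short steps, Python scripts to look and compute and a tool call to move; the robot and the scene stay as the last step left them, time stands still between calls to the robot, and variables do not carry over. Pictures are saved under pics/ and viewed, and the job is handed in when it is done.

Besides the shell and the picture viewer there is one more tool, called after "Emit:" as a command line: name --argument value ..., lists and objects as JSON in quotes. arm_command: Moves the arm, as the interface text tells. Its arguments: {"type":"object","properties":{"moves":{"type":"array","items":{"type":"array","items":{"type":"array","items":{"type":"number"}}}},"force":{"type":"number"}},"required":["moves"]}

```bash
mkdir -p pics
cat > h.py <<'E'
import numpy as np, cv2
from workcell import manip
def K(n):
    i=manip.camera_info(n); f=192/np.tan(np.radians(i['vfov'])/2)
    return np.array([[f,0,i['cx']],[0,f,i['cy']],[0,0,1]]),np.array(i['dist_coeffs'],float),np.array(i['pose'])
def ray(n,px,P=None):
    k,d,p=K(n); 
    if P is not None:p=P
    u=cv2.undistortPoints(np.array([[[px[1],px[0]]]],float),k,d)[0,0]
    return p[:3,3],p[:3,:3]@np.array([u[0],u[1],1])
def atz(n,px,z,P=None):
    o,r=ray(n,px,P); return o+r*(z-o[2])/r[2]
def proj(n,X):
    k,d,p=K(n); R=p[:3,:3].T; t=-R@p[:3,3]
    q,_=cv2.projectPoints(np.array(X,float).reshape(-1,3),cv2.Rodrigues(R)[0],t,k,d); return q[:,0]
def save(n,im): cv2.imwrite('pics/'+n,im[:,:,::-1])
E
python3 - <<'E'
from h import *
o=manip.get_obs()
for k in o: print(k,np.round(o[k],3))
for n in ['top','side','wrist']:
    save(n+'0.png',manip.camera(n))
    i=manip.camera_info(n);print(n,i['vfov'],i['cx'],i['cy'],i['dist_coeffs'],np.round(i['pose'],3).tolist())
for q in ['stop_face','keeper_pivot','keeper_peg','holder1_mid','holder2_mid','holder3_mid','holder4_mid','fixture','reamer','cutters','caliper','oil_bottle']:
    for n in ['top','side']:
        print(q,n,[(np.round(r['pixel'],1).tolist(),round(r['confidence'],2)) for r in manip.pinpoint(q,n)][:4])
print(manip.get_obs()['clock'])
E
```

```text
clock 0.0
joint_pos [-1.242  0.333 -0.065  1.461  0.022  1.35  -0.089]
joint_velocities [ 0.002  0.     0.001  0.001 -0.002  0.001 -0.001]
tau [-1.0000e-03 -6.2547e+01  4.8000e-02 -3.9158e+01  1.6000e-02  1.0000e-02
 -0.0000e+00]
position [0.215 0.586 0.303]
ee_rot [ 0.123  0.696 -0.124  0.696]
ft_force [-0.099  0.192 -0.437]
torque [-0.021  0.023 -0.032]
grip_width 0.996
top 57.82323864460471 257.77902815702043 188.78830847484488 [-0.06937015  0.          0.          0.          0.        ] [[-0.016, -0.998, 0.059, 0.491], [-1.0, 0.017, 0.014, 0.085], [-0.015, -0.058, -0.998, 0.803], [0.0, 0.0, 0.0, 1.0]]
side 56.85864826442978 259.90731604304756 193.16738168091175 [-0.00806891  0.          0.          0.          0.        ] [[0.914, -0.247, 0.321, 0.301], [-0.405, -0.535, 0.742, -0.471], [-0.011, -0.808, -0.589, 0.49], [0.0, 0.0, 0.0, 1.0]]
wrist 67.0145441259792 256.6261028250585 194.54450197612164 [0.02441717 0.         0.         0.         0.        ] [[0.346, 0.897, 0.274, 0.146], [0.938, -0.33, -0.102, 0.612], [-0.001, 0.292, -0.956, 0.372], [0.0, 0.0, 0.0, 1.0]]
stop_face t
[... 464 characters left out ...]
.66), ([197.2, 209.9], 0.22)]
holder3_mid top [([212.2, 306.5], 0.81), ([187.6, 309.6], 0.54)]
holder3_mid side [([233.6, 252.1], 0.65)]
holder4_mid top [([149.1, 278.6], 0.8), ([208.9, 320.6], 0.51)]
holder4_mid side [([203.7, 302.7], 0.86), ([248.9, 259.3], 0.73)]
fixture top [([214.8, 301.5], 0.81)]
fixture side []
reamer top [([211.4, 308.6], 0.2)]
reamer side [([180.9, 196.9], 0.58)]
cutters top [([215.4, 307.5], 0.69), ([149.4, 313.6], 0.61)]
cutters side [([233.8, 326.7], 0.67)]
caliper top [([266.2, 311.2], 0.81)]
caliper side [([276.0, 190.4], 0.67), ([227.1, 243.1], 0.43), ([233.6, 325.4], 0.19)]
oil_bottle top []
oil_bottle side [([199.4, 254.0], 0.72), ([218.9, 258.8], 0.6)]
1.35
```

View pics/top0.png

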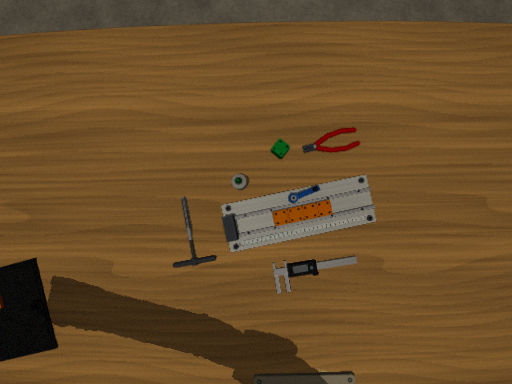

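View pics/side0.png

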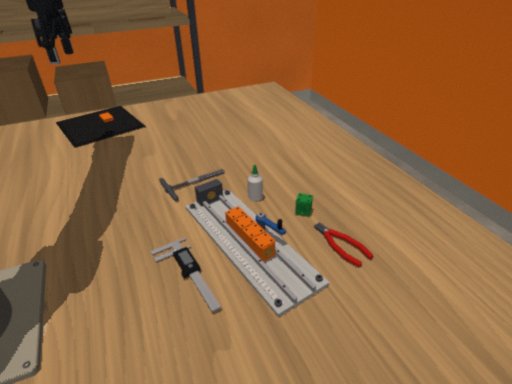

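Run:
```python
import cv2
a=cv2.imread('pics/top0.png')[110:300,180:400]; cv2.imwrite('pics/top0c.png',cv2.resize(a,None,fx=3.5,fy=3.15,interpolation=cv2.INTER_CUBIC))
a=cv2.imread('pics/side0.png')[150:310,160:380]; cv2.imwrite('pics/side0c.png',cv2.resize(a,None,fx=3.5,fy=3.5,interpolation=cv2.INTER_CUBIC))
```

```text
(no output)
```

View pics/top0c.png

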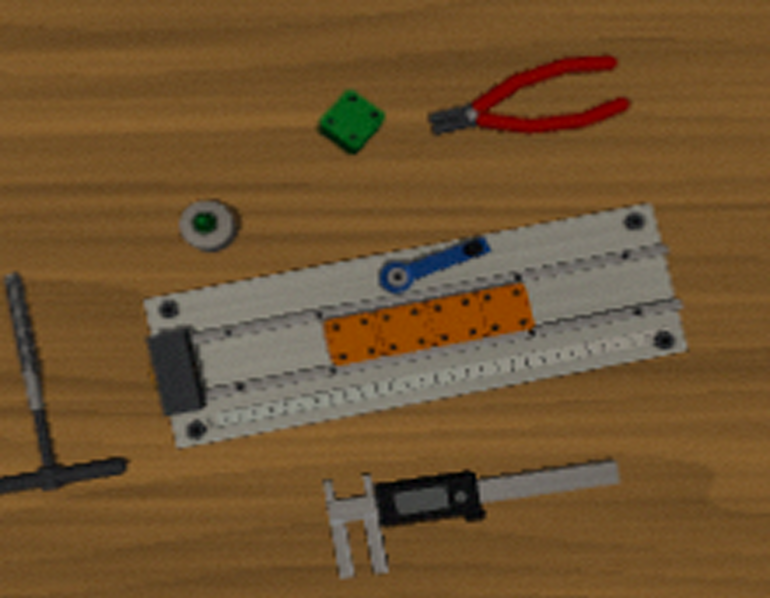

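View pics/side0c.png

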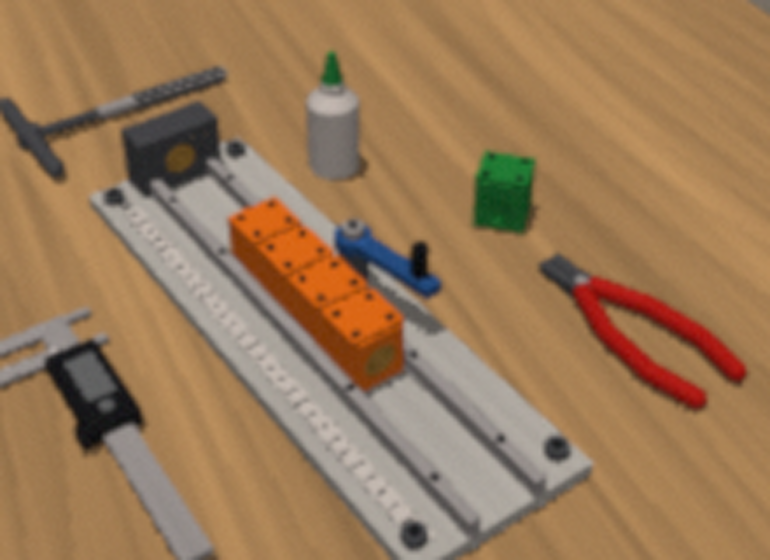

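View pics/wrist0.png

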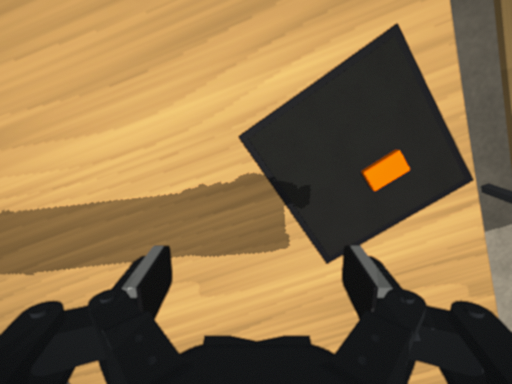

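```bash
cat >> h.py <<'E'
from scipy.spatial.transform import Rotation as Rn
def fitrigid(F,W):
    F=np.array(F)[:,:2];W=np.array(W)[:,:2];a=F-F.mean(0);b=W-W.mean(0)
    th=np.arctan2((a[:,0]*b[:,1]-a[:,1]*b[:,0]).sum(),(a*b).sum()); R=np.array([[np.cos(th),-np.sin(th)],[np.sin(th),np.cos(th)]])
    t=W.mean(0)-R@F.mean(0); return th,t,(F@R.T+t-W)
E
python3 - <<'E'
from h import *
c=lambda u,v:((v+.5)/3.15-.5+110,(u+.5)/3.5-.5+180)
s=lambda u,v:((v+.5)/3.5-.5+150,(u+.5)/3.5-.5+160)
F=[(.17,-.055),(-.17,-.055),(-.17,.055),(.17,.055)]
W=[atz('top',c(*p),.01) for p in [(145,298),(652,205),(687,350),(180,447)]]
th,t,r=fitrigid(F,W);print('top',np.degrees(th),t,np.round(r*1e3,1).tolist())
# side: plate corners: left (92,198) [x=.17,y=.055]; right-near (592,468) [-.17,-.055]; 
W=[atz('side',s(*p),.01) for p in [(92,198),(592,468)]]
th2,t2,r=fitrigid([(.17,.055),(-.17,-.055)],W);print('side',np.degrees(th2),t2,np.round(r*1e3,1).tolist())
R=np.array([[np.cos(th),-np.sin(th)],[np.sin(th),np.cos(th)]])
f=lambda w:np.round((R.T@(w[:2]-t))*1e3,1)
print('pivot',f(atz('top',c(397,277),.05)),'peg',f(atz('top',c(472,246),.064)))
print('row',[f(atz('top',c(*p),.048)) for p in [(325,322),(335,366),(526,284),(534,328)]])
print('stop top',[f(atz('top',c(*p),.05)) for p in [(192,328),(204,408)]])
o=manip.get_obs();print(Rn.from_quat(o['ee_rot']).as_matrix().round(3))
E
```

```text
top 100.78499123675535 [0.48107859 0.00380323] [[-0.0, 0.5], [1.4, -0.4], [-1.0, -1.5], [-0.4, 1.4]]
side 100.5097327228399 [0.48000853 0.00226188] [[-0.9, 1.6], [0.9, -1.6]]
pivot [  9.2 -35.9] peg [-38.5 -46.9]
row [array([ 59.1, -14.7]), array([59.2, 16.1]), array([-68.3, -14.9]), array([-66.8,  15.7])]
stop top [array([140.4, -27.3]), array([144.1,  27.8])]
[[ 0.     0.345  0.939]
 [ 0.     0.939 -0.345]
 [-1.     0.    -0.   ]]
```

Emit:
arm_command --moves '[[[1,0.4,0,0,-6.18],[1,0.4,0,0,-6.18],[1,0.4,0,0,-6.18],[1,0.4,0,0,-6.18],[1,0.4,0,0,-6.18],[1,0,-1,0.4,0],[1,0,-1,0.4,0],[1,0,-1,0.4,0],[1,0,-1,0.4,0],[1,0,-1,0.4,0],[1,0,-1,0.4,0],[1,0,-1,0.4,0]]]' --force 60

```text
clock: 2.35
position: [0.3173, 0.4267, 0.2541]
ee_rot: [-0.066, 0.704, 0.066, 0.704]
ft_force: [1.0, -1.5, 0.0]
grip_width: -0.0
```

Emit:
arm_command --moves '[[[1,0,-1,0.2,0],[1,0,-1,0.2,0],[1,0,-1,0.2,0],[1,0,-1,0.2,0],[1,0,-1,0.2,0],[1,0,-1,0.2,0],[1,0,-1,0.2,0],[1,0,-1,0.2,0],[1,0,-1,0.2,0],[1,0,-1,0.2,0],[1,0,-1,0.2,0],[1,0,-1,0.2,0]]]'

```text
clock: 3.35
position: [0.4319, 0.1431, 0.2541]
ee_rot: [-0.066, 0.704, 0.066, 0.704]
ft_force: [0.3, 0.5, 0.1]
grip_width: 0.0
```

Emit:
arm_command --moves '[[[1,0,-1,0.1,0],[1,0,-1,0.1,0],[1,0,-1,0.1,0],[1,0,-1,0.1,0],[1,0,-1,0.1,0],[1,0,-1,0.1,0],[1,0,-1,0.1,0],[1,0,-1,0.1,0],[1,0,-1,0.1,0],[1,0,-1,0.1,0],[1,0,0,0,0],[1,0,0,0,0]]]'

```text
clock: 4.35
position: [0.5028, -0.0979, 0.2539]
ee_rot: [-0.065, 0.704, 0.065, 0.704]
ft_force: [0.2, 2.0, -0.7]
grip_width: 0.003
```

```bash
cat >> h.py <<'E'
TH=np.radians(100.65);T0=np.array([.4806,.0032])
RF=np.array([[np.cos(TH),-np.sin(TH)],[np.sin(TH),np.cos(TH)]])
def tofix(w): return np.round((RF.T@(np.array(w)[:2]-T0))*1e3,1)
def toW(x,y,z): return np.r_[RF@np.array([x,y])/1e3+T0,z/1e3]
def stat():
    o=manip.get_obs(); M=Rn.from_quat(o['ee_rot']).as_matrix()
    print('t',round(float(o['clock']),2),'fixTCP',tofix(o['position']),'tipz',round((o['position'][2]-.073)*1e3,1),'yaw y',round(np.degrees(np.arctan2(M[1,1],M[0,1])),2),'down',M[:,0].round(3),'F fix',np.round(RF.T@o['ft_force'][:2],1),round(float(o['ft_force'][2]),1),'g',round(float(o['grip_width']),2)); return o
E
python3 - <<'E'
from h import *
stat(); im=manip.camera('wrist'); save('w1.png',im)
for n in ['stop_face','keeper_pivot','keeper_peg','holder4_mid','holder3_mid']:
  Z=dict(stop_face=.028,keeper_pivot=.04,keeper_peg=.054).get(n,.029)
  print(n,[(np.round(r['pixel'],1).tolist(),round(r['confidence'],2),tofix(atz('wrist',r['pixel'],Z)).tolist()) for r in manip.pinpoint(n,'wrist')][:3])
E
```

```text
t 4.35 fixTCP [-103.5   -3.1] tipz 180.9 yaw y 100.59 down [-0. -0. -1.] F fix [ 1.9 -0.5] -0.7 g 0.0
stop_face [([176.2, 500.1], 0.85, [148.1, 0.6])]
keeper_pivot [([211.9, 364.4], 0.69, [10.3, -34.3]), ([176.9, 401.8], 0.44, [43.1, 2.8]), ([176.3, 371.0], 0.38, [12.7, 3.4])]
keeper_peg [([229.3, 319.6], 0.96, [-37.9, -47.8]), ([48.4, 350.7], 0.19, [-23.0, 115.9])]
holder4_mid [([179.3, 309.9], 0.91, [-45.8, -2.5]), ([299.5, 353.2], 0.76, [13.3, -148.7])]
holder3_mid [([179.3, 339.6], 0.97, [-15.1, -2.4])]
```

View pics/w1.png

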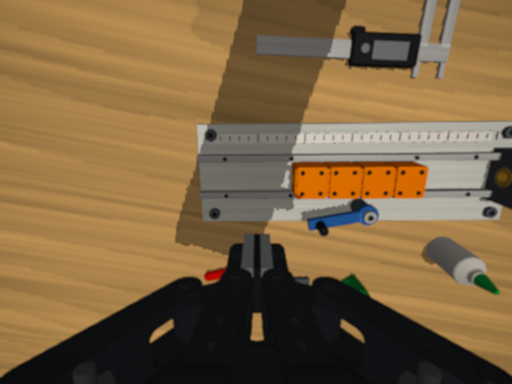

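Emit:
arm_command --moves '[[[1,1,0,-0.12,0],[1,1,0,0,0],[1,1,0,0,0],[1,1,0,0,0],[1,1,0,0,0],[1,0.6,0,0,0],[1,0.4,0,0,0],[1,0.24,0,0,0],[1,0,0,0,0],[1,0,0,0,0]]]'

```text
clock: 5.48
position: [0.5002, -0.0971, 0.0985]
ee_rot: [-0.066, 0.704, 0.066, 0.704]
ft_force: [0.7, 0.1, 0.1]
grip_width: 0.003
```

Run:
```python
from h import *
stat(); im=manip.camera('wrist'); save('w2.png',im)
save('s2.png',cv2.resize(manip.camera('side')[150:310,160:380],None,fx=3.5,fy=3.5,interpolation=cv2.INTER_CUBIC))
```

```text
t 5.48 fixTCP [-102.2   -0.7] tipz 25.5 yaw y 100.76 down [ 0.001  0.    -1.   ] F fix [ 0.  -0.7] 0.1 g 0.0
```

View pics/w2.png

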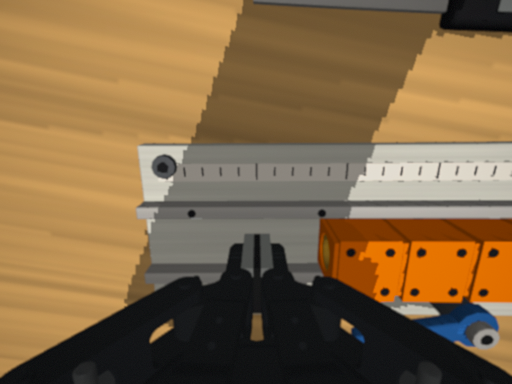

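View pics/s2.png

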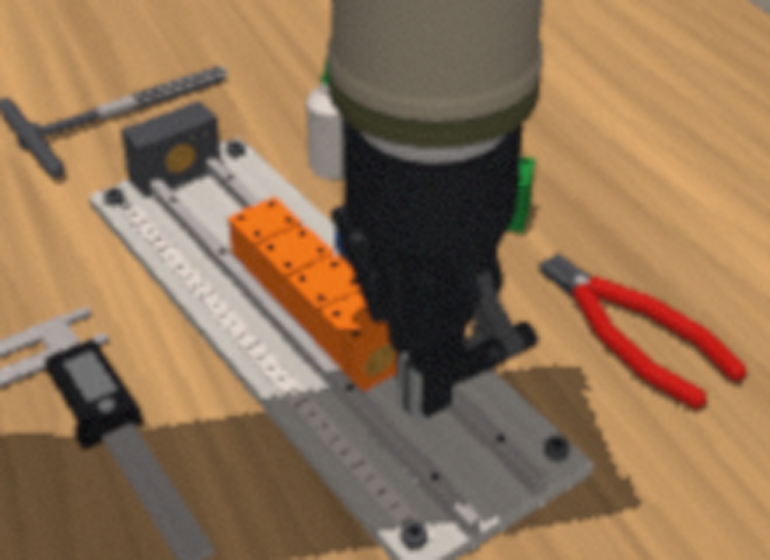

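```bash
python3 - <<'E'
from h import *
o=stat()
print('pred tip',(proj('side',[toW(-102,-11,25.5),toW(-102,11,25.5)])-[160,150])*3.5)
from scipy.optimize import least_squares
for pix in [(530,340),(525,328),(478,282),(365,300),(340,215),(405,385)]:
  u=np.array(pix)/3.5+[160,150]
  for y in (-8,0,8):
    s=least_squares(lambda q:proj('side',[toW(-102+q[0],y,q[1])])[0]-u,[0,60]).x; print(pix,y,s.round(1))
E
python3 -c "
import cv2;a=cv2.imread('pics/w2.png')[200:384,120:400];cv2.imwrite('pics/w2c.png',cv2.resize(a,None,fx=2.8,fy=2.8,interpolation=2))"
```

```text
t 5.58 fixTCP [-102.4   -1. ] tipz 25.9 yaw y 100.75 down [ 0.002  0.    -1.   ] F fix [ 0.4 -0.2] -0.9 g -0.0
pred tip [[437.97490787 397.55402912]
 [402.52090276 416.84622829]]
(530, 340) -8 [-62.3 117.7]
(530, 340) 0 [-70.3 128.6]
(530, 340) 8 [-78.2 139.6]
(525, 328) -8 [-58.7 121.8]
(525, 328) 0 [-66.7 132.6]
(525, 328) 8 [-74.8 143.4]
(478, 282) -8 [-27.4 124.6]
(478, 282) 0 [-36.3 135.4]
(478, 282) 8 [-45.3 146.1]
(365, 300) -8 [59.  48.4]
(365, 300) 0 [47.5 61.4]
(365, 300) 8 [36.  74.4]
(340, 215) -8 [80.9 90.6]
(340, 215) 0 [ 68.7 102.4]
(340, 215) 8 [ 56.6 114.1]
(405, 385) -8 [23.3 16.1]
(405, 385) 0 [12.9 30. ]
(405, 385) 8 [ 2.5 44. ]
```

View pics/w2c.png

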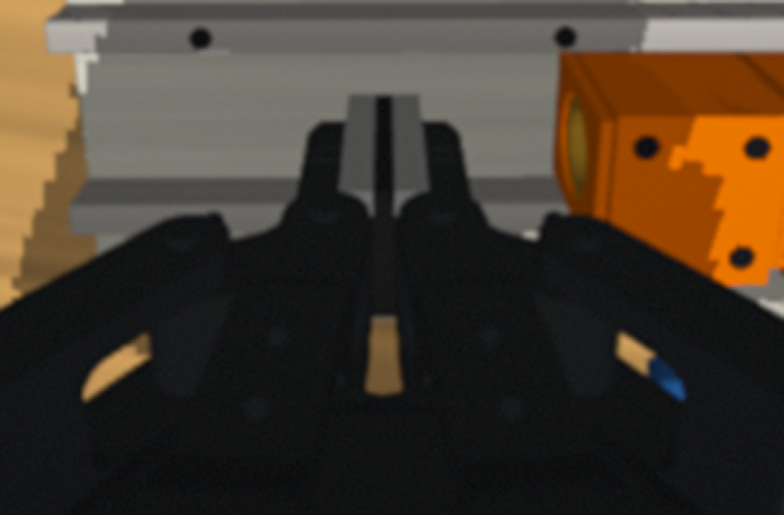

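Emit:
arm_command --moves '[[[1,0,0.2,-0.03,0],[1,0,0.2,0,0],[1,0,0.15,0,0],[1,0,0.12,0,0],[1,0,0.12,0,0],[1,0,0.12,0,0],[1,0,0.12,0,0],[1,0,0.12,0,0],[1,0,0.12,0,0],[1,0,0.12,0,0],[1,0,0.12,0,0],[1,0,0,0,0]]]'

```text
clock: 6.58
position: [0.492, -0.0596, 0.0979]
ee_rot: [-0.066, 0.704, 0.067, 0.704]
ft_force: [-0.2, -0.3, -0.1]
grip_width: -0.001
```

Run:
```python
from h import *
stat(); im=manip.camera('wrist'); save('w3.png',im)
save('s3.png',cv2.resize(manip.camera('side')[150:310,160:380],None,fx=3.5,fy=3.5,interpolation=cv2.INTER_CUBIC))
```

```text
t 6.58 fixTCP [-63.8   0.4] tipz 24.9 yaw y 100.78 down [-0.  0. -1.] F fix [-0.2  0.3] -0.1 g -0.0
```

View pics/w3.png

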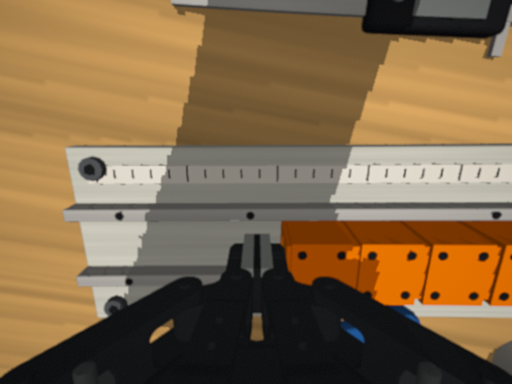

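View pics/s3.png

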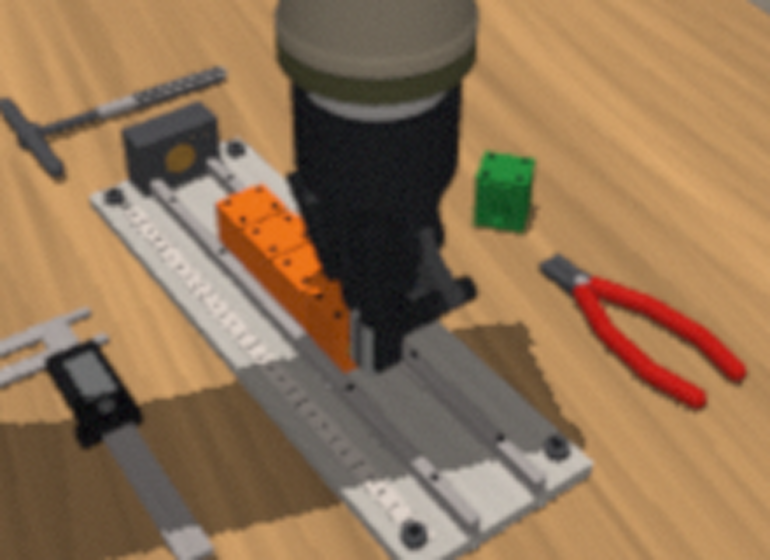

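Emit:
arm_command --moves '[[[1,0,0.14,0,0],[1,0,0.14,0,0],[1,0,0.14,0,0],[1,0,0.14,0,0],[1,0,0.14,0,0],[1,0,0.14,0,0],[1,0,0.14,0,0],[1,0,0.14,0,0],[1,0,0.14,0,0],[1,0,0.14,0,0],[1,0,0.14,0,0],[1,0,0.14,0,0]]]'

```text
clock: 7.68
position: [0.4842, -0.0186, 0.0979]
ee_rot: [-0.066, 0.704, 0.066, 0.704]
ft_force: [0.3, -1.3, -0.7]
grip_width: -0.002
```

Run:
```python
from h import *
stat(); im=manip.camera('wrist'); save('w4.png',im)
save('s4.png',cv2.resize(manip.camera('side')[150:310,160:380],None,fx=3.5,fy=3.5,interpolation=cv2.INTER_CUBIC))
```

```text
t 7.68 fixTCP [-22.1   0.5] tipz 24.9 yaw y 100.74 down [-0.  0. -1.] F fix [-1.3 -0. ] -0.7 g -0.0
```

View pics/w4.png

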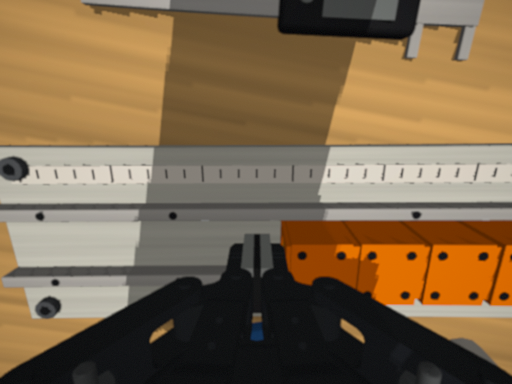

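View pics/s4.png

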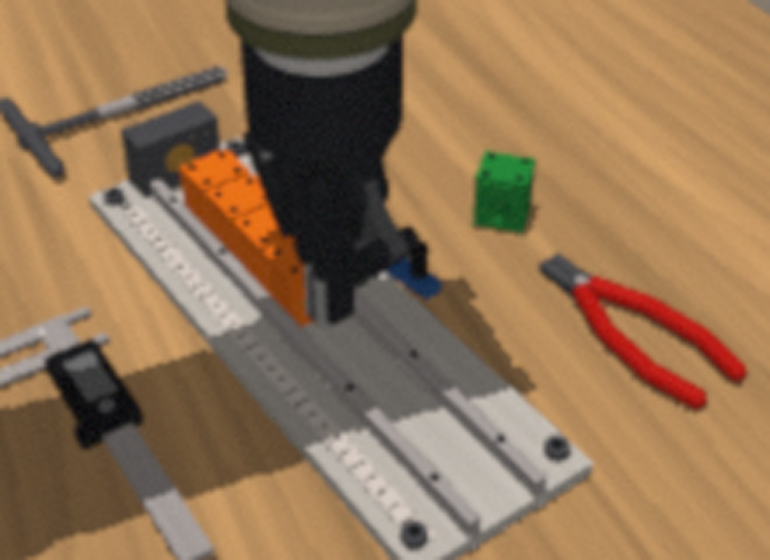

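Emit:
arm_command --moves '[[[1,0,0.14,0,0],[1,0,0.14,0,0],[1,0,0.14,0,0],[1,0,0.14,0,0],[1,0,0.14,0,0],[1,0,0.06,0,0],[1,0,0.06,0,0],[1,0,0.04,0,0],[1,0,0.04,0,0],[1,0,0,0,0]]]'

```text
clock: 8.62
position: [0.48, 0.0032, 0.0979]
ee_rot: [-0.066, 0.704, 0.066, 0.704]
ft_force: [-0.1, -0.0, 0.7]
grip_width: 0.004
```

Run:
```python
from h import *
stat()
save('s5.png',cv2.resize(manip.camera('side')[150:310,160:380],None,fx=3.5,fy=3.5,interpolation=cv2.INTER_CUBIC))
```

```text
t 8.62 fixTCP [0.2 0.6] tipz 24.9 yaw y 100.75 down [ 0.  0. -1.] F fix [-0.   0.1] 0.7 g 0.0
```

View pics/s5.png

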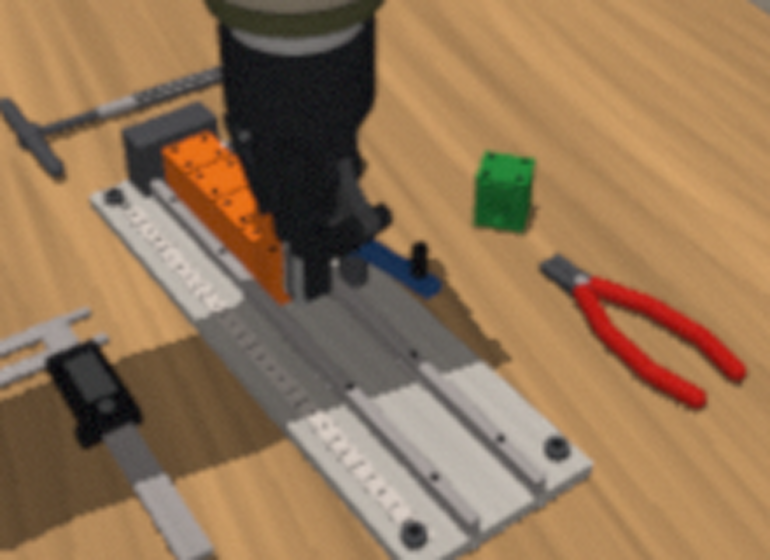

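Emit:
arm_command --moves '[[[1,0,0.03,0,0],[1,0,0.03,0,0],[1,0,0.03,0,0],[1,0,0.03,0,0],[1,0,0.03,0,0]]]'

```text
clock: 9.08
position: [0.4793, 0.0068, 0.0979]
ee_rot: [-0.066, 0.704, 0.066, 0.704]
ft_force: [0.4, -1.6, 0.1]
grip_width: 0.001
```

Emit:
arm_command --moves '[[[1,0,0.03,0,0],[1,0,0.03,0,0]]]'

```text
clock: 9.25
position: [0.479, 0.0083, 0.0979]
ee_rot: [-0.066, 0.704, 0.066, 0.704]
ft_force: [0.9, -1.5, 0.5]
grip_width: 0.0
```

Emit:
arm_command --moves '[[[1,0,0.03,0,0],[1,0,0.03,0,0]]]'

```text
clock: 9.42
position: [0.4789, 0.0091, 0.0979]
ee_rot: [-0.066, 0.704, 0.066, 0.704]
ft_force: [1.5, -6.9, 0.1]
grip_width: 0.0
```

Emit:
arm_command --moves '[[[1,0,0.03,0,0],[1,0,0.03,0,0]]]'

```text
clock: 9.58
position: [0.4789, 0.0094, 0.098]
ee_rot: [-0.066, 0.704, 0.065, 0.704]
ft_force: [2.2, -12.8, 1.3]
grip_width: 0.002
```

Run:
```python
from h import *
stat(); save('w6.png',manip.camera('wrist'))
save('s6.png',cv2.resize(manip.camera('side')[160:260,190:330],None,fx=5.5,fy=5.5,interpolation=cv2.INTER_CUBIC))
```

```text
t 9.58 fixTCP [6.4 0.6] tipz 25.0 yaw y 100.66 down [ 0.001 -0.002 -1.   ] F fix [-13.    0.2] 1.3 g 0.0
```

View pics/s6.png

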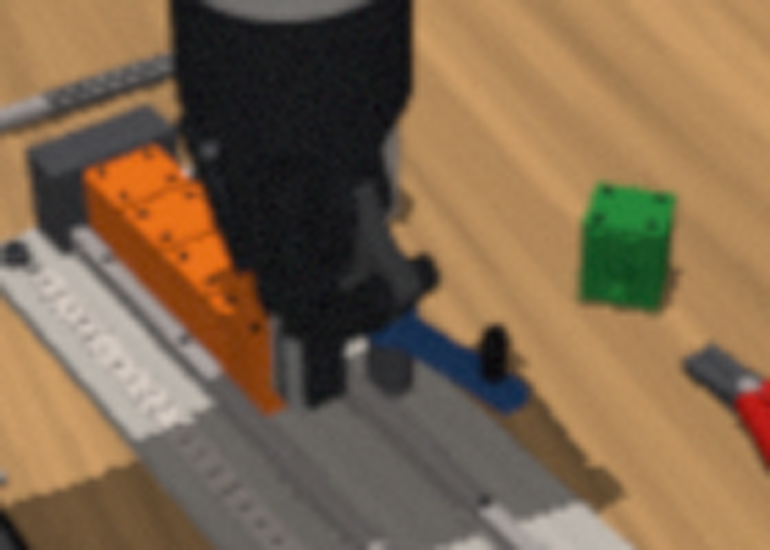

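View pics/w6.png

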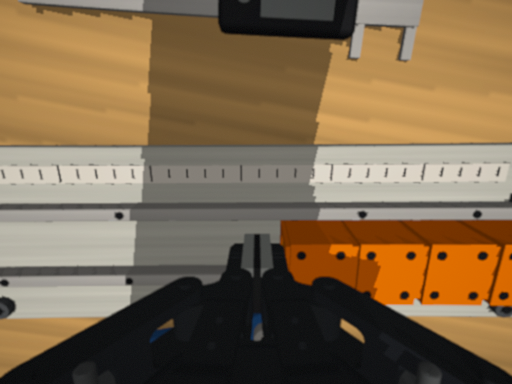

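Emit:
arm_command --moves '[[[1,0,0,0,0],[1,0,0,0,0],[1,0,0,0,0],[1,0,-0.2,0,0],[1,0,-0.8,0,0],[1,-1,0,0,0],[1,-1,0,0,0],[1,-1,0,0,0],[1,0,-0.3,1,0],[1,0,-0.3,1,0],[1,0,-0.35,1,0],[1,0,0,0,0]]]'

```text
clock: 10.68
position: [0.5646, -0.0225, 0.173]
ee_rot: [-0.067, 0.703, 0.066, 0.705]
ft_force: [-1.2, -0.8, -0.3]
grip_width: 0.002
```

Run:
```python
from h import *
stat(); save('w7.png',manip.camera('wrist')); k=manip.camera('side')
save('s7.png',cv2.resize(k[150:300,180:360],None,fx=4,fy=4,interpolation=cv2.INTER_CUBIC))
save('t7.png',cv2.resize(manip.camera('top')[150:270,210:390],None,fx=4,fy=4,interpolation=cv2.INTER_CUBIC))
for q in ['keeper_pivot','keeper_peg','holder1_mid','holder4_mid']:
  for n in ['side','wrist']:
    Z=dict(keeper_pivot=.04,keeper_peg=.054).get(q,.029)
    print(q,n,[(np.round(r['pixel'],1).tolist(),round(r['confidence'],2),tofix(atz(n,r['pixel'],Z)).tolist()) for r in manip.pinpoint(q,n)][:3])
```

```text
t 10.68 fixTCP [-40.8 -77.8] tipz 100.0 yaw y 100.79 down [ 0.002 -0.    -1.   ] F fix [-0.6  1.3] -0.3 g 0.0
keeper_pivot side [([217.6, 258.5], 0.66, [13.5, -33.8])]
keeper_pivot wrist [([156.5, 329.0], 0.9, [10.3, -33.3])]
keeper_peg side [([228.0, 277.5], 0.5, [-45.1, -36.3])]
keeper_peg wrist [([170.2, 261.8], 0.95, [-36.7, -40.4]), ([102.2, 458.6], 0.54, [82.8, 1.7])]
holder1_mid side [([206.4, 222.5], 0.7, [98.5, 0.2]), ([198.0, 215.9], 0.59, [132.6, -2.7])]
holder1_mid wrist [([99.9, 507.9], 0.71, [131.9, 2.7])]
holder4_mid side [([223.5, 239.7], 0.84, [31.0, -0.4]), ([202.3, 302.2], 0.82, [12.4, -145.5])]
holder4_mid wrist [([282.7, 318.4], 0.74, [11.7, -142.9]), ([103.8, 364.6], 0.65, [34.8, 0.8])]
```

View pics/s7.png

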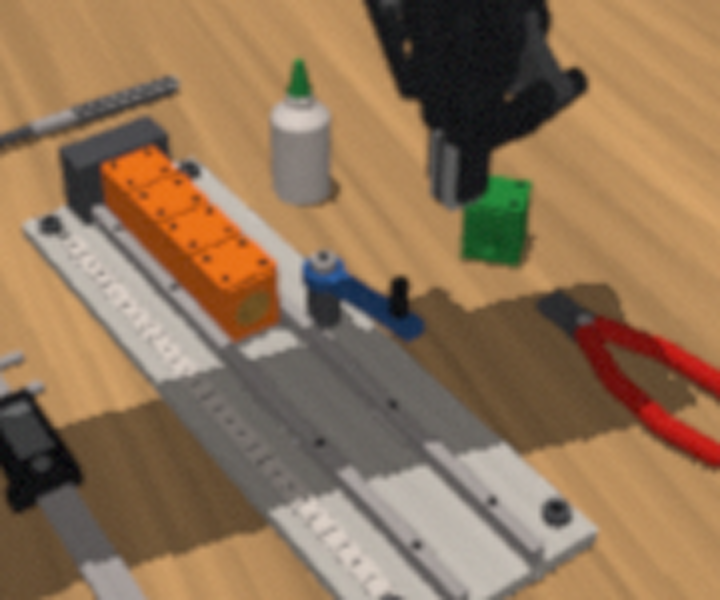

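View pics/w7.png

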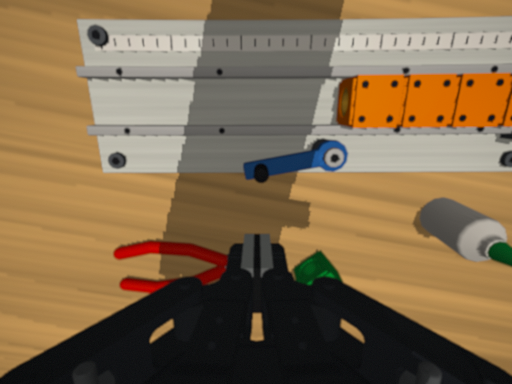

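View pics/t7.png

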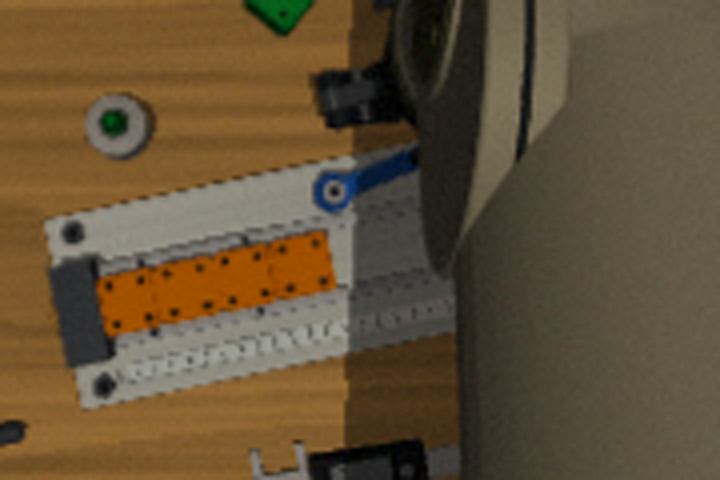

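Emit:
arm_command --moves '[[[1,0.7,0,0,0],[1,0.7,0,0,0],[1,0.5,0,0,0],[1,0.1,0,0,0],[1,0,0,-0.2,0],[1,0,0,-0.2,0],[1,0,0,-0.2,0],[1,0,0,-0.2,0],[1,0,0,-0.2,0],[1,0,0,-0.2,0],[1,0,0,0,0]]]'

```text
clock: 12.15
position: [0.5309, -0.0285, 0.1231]
ee_rot: [-0.066, 0.704, 0.066, 0.704]
ft_force: [0.1, 0.1, -0.2]
grip_width: -0.004
```

Run:
```python
from h import *
stat(); save('w8.png',manip.camera('wrist')); k=manip.camera('side')
save('s8.png',cv2.resize(k[170:270,200:340],None,fx=5,fy=5,interpolation=cv2.INTER_CUBIC))
```

```text
t 12.15 fixTCP [-40.4 -43.6] tipz 50.1 yaw y 100.72 down [-0.  0. -1.] F fix [ 0.1 -0.2] -0.2 g -0.0
```

View pics/s8.png

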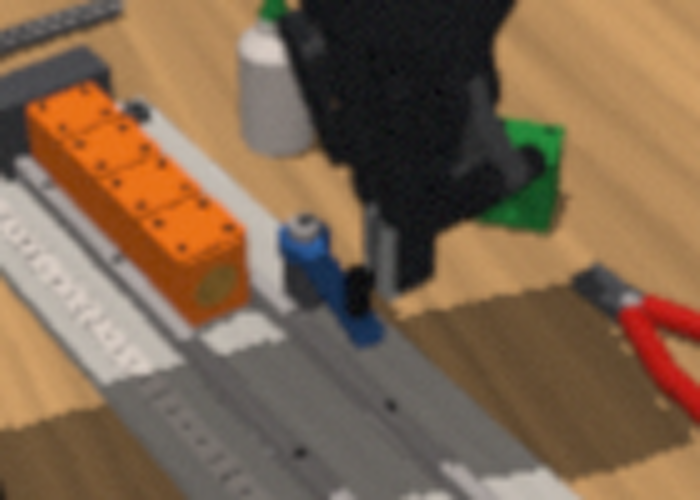

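View pics/w8.png

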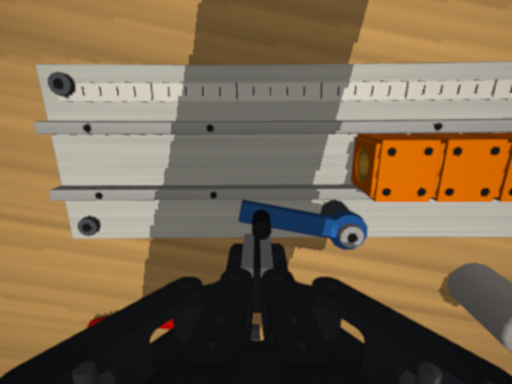

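Emit:
arm_command --moves '[[[1,0,0,-0.14,0],[1,0,0,-0.14,0],[1,0,0.04,-0.14,0],[1,0,0.04,-0.14,0],[1,0,0.06,-0.14,0],[1,0,0.08,-0.14,0],[1,0,0.08,-0.14,0],[1,0,0.1,-0.1,0],[1,0,0,0,0]]]'

```text
clock: 13.0
position: [0.5027, -0.0232, 0.1228]
ee_rot: [-0.066, 0.704, 0.066, 0.704]
ft_force: [-0.9, 0.2, 0.4]
grip_width: -0.004
```

Run:
```python
from h import *
stat(); save('w9.png',manip.camera('wrist'))
```

```text
t 13.0 fixTCP [-30.  -16.9] tipz 49.8 yaw y 100.76 down [-0.001  0.    -1.   ] F fix [0.3 0.8] 0.4 g -0.0
```

View pics/w9.png

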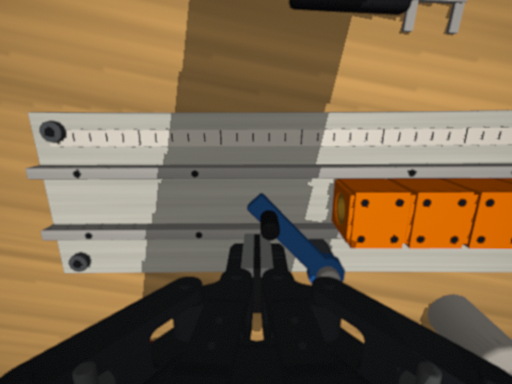

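Emit:
arm_command --moves '[[[1,0,-0.6,0,0],[1,0,-0.6,0,0],[1,0,0,-0.4,0],[1,0,0,-0.4,0],[1,0,0.3,0,0],[1,0,0.15,0,0],[1,0,0.14,-0.03,0],[1,0,0.14,-0.05,0],[1,0,0.14,-0.05,0],[1,0,0.14,-0.05,0],[1,0,0.14,-0.05,0],[1,0,0,0,0]]]'

```text
clock: 14.05
position: [0.478, -0.0287, 0.1228]
ee_rot: [-0.066, 0.704, 0.067, 0.704]
ft_force: [-0.3, -1.0, -0.6]
grip_width: -0.004
```

Run:
```python
from h import *
stat(); save('w10.png',manip.camera('wrist'))
```

```text
t 14.05 fixTCP [-30.9   8.5] tipz 49.8 yaw y 100.78 down [-0.  0. -1.] F fix [-0.9  0.5] -0.6 g -0.0
```

View pics/w10.png

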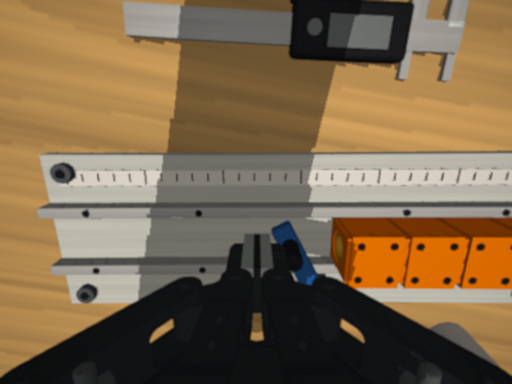

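Emit:
arm_command --moves '[[[1,0,0.12,-0.03,0],[1,0,0.12,-0.03,0],[1,0,0.12,-0.03,0],[1,0,0.12,-0.03,0],[1,0,0.1,0,0],[1,0,0.1,0,0],[1,0,0.08,0,0],[1,0,0.04,0,0],[1,0,0,0,0]]]'

```text
clock: 14.85
position: [0.4717, -0.0101, 0.1229]
ee_rot: [-0.066, 0.704, 0.066, 0.704]
ft_force: [-0.1, -0.4, -0.3]
grip_width: 0.0
```

Run:
```python
from h import *
stat(); save('w11.png',manip.camera('wrist'))
save('s11.png',cv2.resize(manip.camera('side')[170:270,200:340],None,fx=5,fy=5,interpolation=cv2.INTER_CUBIC))
```

```text
t 14.85 fixTCP [-11.4  11.2] tipz 49.9 yaw y 100.76 down [ 0.  0. -1.] F fix [-0.4  0.2] -0.3 g 0.0
```

View pics/w11.png

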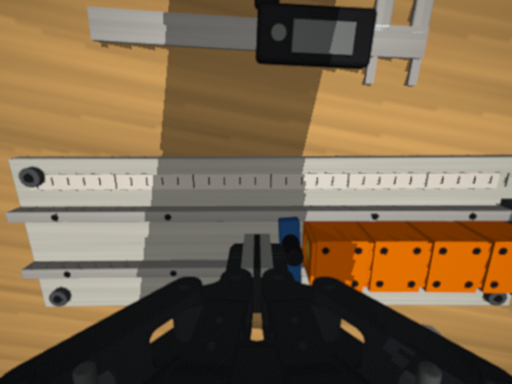

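View pics/s11.png

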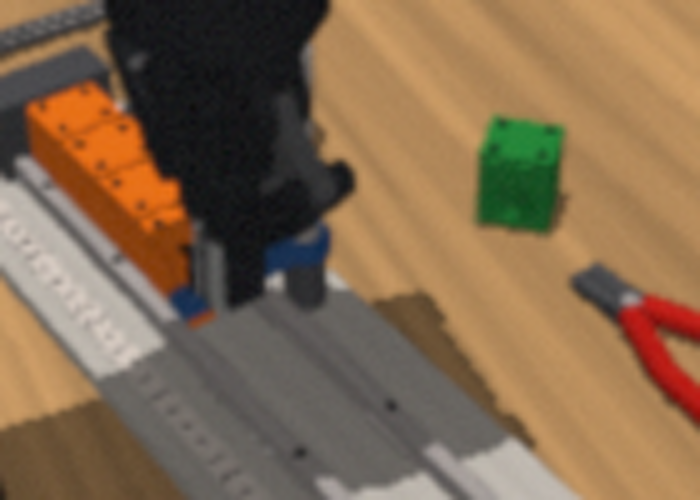

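Nearly across; continue in small steps until the hard stop shows in the force.

Emit:
arm_command --moves '[[[1,0,0.03,0,0],[1,0,0.03,0,0],[1,0,0.03,0,0],[1,0,0,0,0]]]'

```text
clock: 15.28
position: [0.4712, -0.0081, 0.1229]
ee_rot: [-0.066, 0.704, 0.066, 0.704]
ft_force: [0.2, -0.2, 0.5]
grip_width: -0.0
```

Emit:
arm_command --moves '[[[1,0,0.03,0,0],[1,0,0.03,0,0],[1,0,0,0,0]]]'

```text
clock: 15.53
position: [0.4709, -0.0067, 0.1228]
ee_rot: [-0.066, 0.704, 0.066, 0.704]
ft_force: [-0.4, -0.6, 0.1]
grip_width: 0.004
```

Emit:
arm_command --moves '[[[1,0,0.03,0,0],[1,0,0.03,0,0],[1,0,0,0,0]]]'

```text
clock: 15.78
position: [0.4708, -0.006, 0.1229]
ee_rot: [-0.066, 0.704, 0.066, 0.704]
ft_force: [0.1, -5.1, -0.1]
grip_width: 0.002
```

Emit:
arm_command --moves '[[[1,0,0.03,0,0],[1,0,0.03,0,0],[1,0,0,0,0]]]'

```text
clock: 16.03
position: [0.4706, -0.0055, 0.1229]
ee_rot: [-0.066, 0.704, 0.065, 0.704]
ft_force: [0.9, -8.7, -0.2]
grip_width: -0.002
```

Emit:
arm_command --moves '[[[1,0,0,0,0],[1,0,-0.2,0,0],[1,0,-0.6,0,0],[1,0,-0.8,0,0],[1,-0.8,-0.8,0,0],[1,-1,-1,0,0],[1,-1,-1,0,0],[1,-1,-1,0,0],[1,0,-1,0,0],[1,0,0,0,0],[1,0,0,0,0]]]'

```text
clock: 16.95
position: [0.5003, -0.1621, 0.2181]
ee_rot: [-0.065, 0.704, 0.065, 0.704]
ft_force: [0.3, 0.1, -0.4]
grip_width: -0.001
```

Run:
```python
from h import *
stat(); save('w12.png',manip.camera('wrist'))
save('s12.png',cv2.resize(manip.camera('side')[160:270,190:340],None,fx=5,fy=5,interpolation=cv2.INTER_CUBIC))
save('t12.png',cv2.resize(manip.camera('top')[150:270,200:380],None,fx=4.4,fy=4.4,interpolation=cv2.INTER_CUBIC))
for q in ['keeper_pivot','keeper_peg','holder1_mid','holder2_mid','holder3_mid','holder4_mid','stop_face']:
  for n in ['side','top']:
    Z=dict(keeper_pivot=.04,keeper_peg=.054).get(q,.029)
    print(q,n,[(round(r['confidence'],2),tofix(atz(n,r['pixel'],Z)).tolist()) for r in manip.pinpoint(q,n)][:3])
```

```text
t 16.95 fixTCP [-166.1   11.2] tipz 145.1 yaw y 100.61 down [ 0.001  0.    -1.   ] F fix [ 0.1 -0.3] -0.4 g -0.0
keeper_pivot side [(0.62, [7.5, -38.7])]
keeper_pivot top [(0.56, [8.1, -36.0])]
keeper_peg side [(0.52, [0.7, 18.4])]
keeper_peg top [(0.78, [13.0, 8.8])]
holder1_mid side [(0.53, [129.8, 2.0])]
holder1_mid top [(0.53, [131.2, 5.3])]
holder2_mid side [(0.47, [102.7, 0.2]), (0.38, [82.1, -67.0])]
holder2_mid top [(0.78, [100.9, -3.5]), (0.39, [116.1, -97.7])]
holder3_mid side [(0.75, [35.0, 5.7]), (0.65, [68.7, -3.4])]
holder3_mid top [(0.49, [65.6, -0.3])]
holder4_mid side [(0.61, [33.8, 0.9])]
holder4_mid top [(0.51, [34.7, -7.1]), (0.5, [12.6, -148.0])]
stop_face side [(0.87, [144.0, 5.2])]
stop_face top [(0.94, [141.9, -0.5]), (0.26, [4.6, -1.2])]
```

View pics/s12.png

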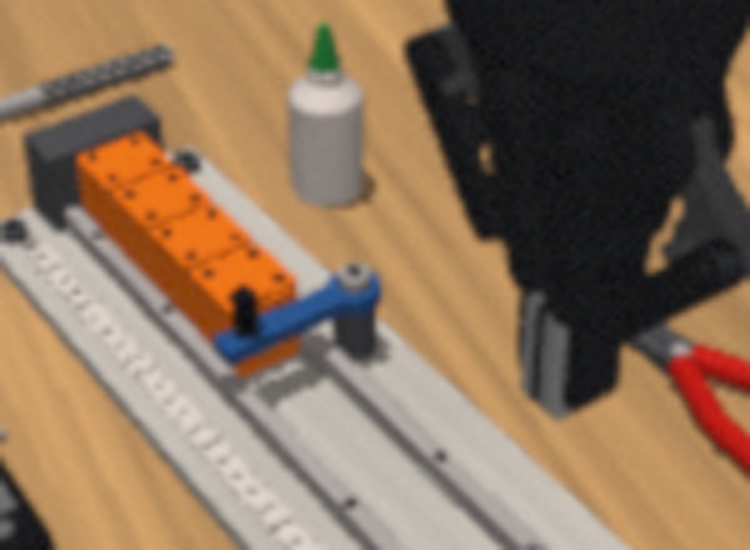

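View pics/t12.png

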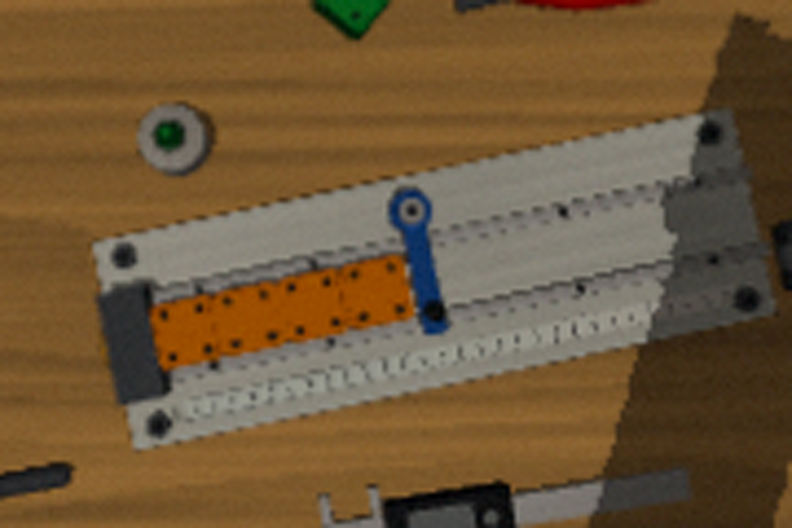

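View pics/w12.png

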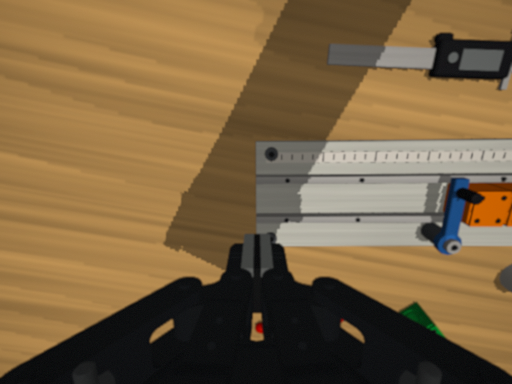

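```bash
python3 -c "
from h import *
print(manip.hand_in())"
```

```text
the job is handed in; nothing more can be done
None
```

I pushed the four orange holders along the channel with the closed fingers until the first met the end stop. I then swung the blue keeper across behind the last holder by its peg, and handed the job in at about 18 s of the 51 s allowed. The hand-in reports no verdict.

- **Row:** The push against the end stop built up to about 13 N. The last side and top pictures show no gaps, with the first holder at the stop. The networks put the holder centres at about x = 130, 102, 67 and 34 mm in the fixture frame; touching and home would be 129, 97, 65 and 33 mm.
- **Keeper:** It met its hard stop at about 9 N. In the last top picture it lies about 11° off vertical, the same as the fixture's own cross direction, so it is squarely across.
- **Bystanders:** The oil bottle and the green look-alike show in the last side and top pictures, and I saw no sign of anything having moved. I did not measure the bystanders' positions again.

**Checks that disagreed:**
- Single network readings scattered by several millimetres. One put holder 4 at y = -7 mm and one put holder 1 at y = +5 mm, while the side camera had them at +1 and +2 mm.
- The side camera also gave an outlying best reading for holder 3, at x = 35 mm, which is holder 4's place.
- The peg readings were also 5–7 mm off.
- I went by the pictures and the measured contact forces instead.

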